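# Lay out the tea corner beside the kettle

### The job

Set up the tea corner on the wooden board: stand the square tin on the cork mat at the kettle's end of the row, the tall jar on the mat at the opposite end, and the short jar on the mat between them, each upright and centred on its mat. When all three are standing there, set the round kitchen timer face up on the middle of the tin's lid. Leave the mug where it is.

Things in the scene. Friction and masses are not known exactly. Their poses are not given: they have to be found in the camera images.
- tin: Loose square tea tin, bare steel with a darker flat lid and a plain paper label, 58 x 58 mm and 85 mm high with straight sides, about 0.2 kg. Origin: centre of its underside; x and y square to its sides, z up. It starts turned by up to 35 degrees.
- tall_jar: Loose round jar of amber glass with a white screw cap and a plain paper label, 50 mm across and 105 mm high including the cap (closed; straight sides up to 20 mm below the top), about 0.3 kg. Origin: centre of its underside, z up.
- short_jar: Loose round jar of the same make but squat, 62 mm across and only 68 mm high including the cap (straight sides up to 20 mm below the top), about 0.2 kg. Origin: centre of its underside, z up.
- timer: Loose round white kitchen timer, a puck 46 mm across and 28 mm high with black dial ticks on its flat top, about 0.09 kg. Origin: centre of its underside, z up.
- mat_left: Square cork mat, 90 x 90 x 4 mm, fixed flat on a low dark wooden board (it turns with the mats; 12 mm high, 110 x 390 mm, fixed, no rim), so its top is 16 mm above the counter. Origin: centre of its underside; its y axis runs along the row of three mats, which are about 130 mm apart. The board's place and its turn about the vertical (within about 10 degrees) vary. This is the mat at the left end, towards +y (left as seen from the robot).
- mat_middle: Square cork mat, 90 x 90 x 4 mm, fixed flat on a low dark wooden board (it turns with the mats; 12 mm high, 110 x 390 mm, fixed, no rim), so its top is 16 mm above the counter. Origin: centre of its underside; its y axis runs along the row of three mats, which are about 130 mm apart. The board's place and its turn about the vertical (within about 10 degrees) vary. This is the middle mat.
- mat_right: Square cork mat, 90 x 90 x 4 mm, fixed flat on a low dark wooden board (it turns with the mats; 12 mm high, 110 x 390 mm, fixed, no rim), so its top is 16 mm above the counter. Origin: centre of its underside; its y axis runs along the row of three mats, which are about 130 mm apart. The board's place and its turn about the vertical (within about 10 degrees) vary. This is the mat at the right end, towards -y.
- kettle: White electric kettle on its black round base, about 156 mm across and 220 mm high, fixed. Origin: centre of its underside. It stands beyond the left end (+y) or the right end (-y) of the row of mats; a white toaster (270 x 160 x 180 mm, fixed) stands beyond the other end. To be left alone.
- mug: Loose white ceramic mug, 80 mm across and 92 mm high, handle pointing towards the robot, standing empty in the same row as the tin, jars and timer (about 135 mm from one to the next). Origin: centre of its underside. A bystander, not to be moved.
Mind the look-alikes: they are no part of the job. Leave any blue or yellow look-alike of the short_jar alone. What is shaped like the tin but blue or green is not meant.

How it is judged:
On the way, in this order (a step that is already met when the one before it is completed fails the run):
1. the tin, the short jar and the tall jar stand released on their mats, in order from the kettle's end (((world y of kettle above 0 m and horizontal distance between tin and mat_left below 0.012 m and z of tin in the frame of mat_left between 0 and 0.008 m and angle between each of tin, short_jar, tall_jar's own z axis and vertical below 0.1 rad and horizontal distance between short_jar and mat_middle below 0.012 m and z of short_jar in the frame of mat_middle between 0 and 0.008 m and horizontal distance between tall_jar and mat_right below 0.012 m and z of tall_jar in the frame of mat_right between 0 and 0.008 m) or (world y of kettle below 0 m and horizontal distance between tin and mat_right below 0.012 m and z of tin in the frame of mat_right between 0 and 0.008 m and angle between each of tin, short_jar, tall_jar's own z axis and vertical below 0.1 rad and horizontal distance between short_jar and mat_middle below 0.012 m and z of short_jar in the frame of mat_middle between 0 and 0.008 m and horizontal distance between tall_jar and mat_left below 0.012 m and z of tall_jar in the frame of mat_left between 0 and 0.008 m)) and contact force between each of tin, short_jar, tall_jar and the fingers below 0.05 N and linear speed of each of tin, short_jar, tall_jar below 0.02 m/s), for 0.2 s.
2. the timer lies released on the tin's lid (horizontal distance between timer and tin below 0.01 m and z of timer in the frame of tin between 0.081 and 0.089 m and angle between timer's own z axis and vertical below 0.1 rad and contact force between timer and the fingers below 0.05 N and linear speed of timer below 0.02 m/s), for 0.2 s.
At the end, for the whole second after the job is handed in: The tin is on the end mat nearer the kettle, the short jar on the middle mat and the tall jar on the other end mat, each upright and within 12 mm of its mat's centre; the timer rests flat on the tin's lid within 10 mm of its centre; all four are released and at rest (all of step 1 and all of step 2); the robot touches nothing.
It fails at once if the mug is moved by more than 20 mm (distance of mug from where it was at the start of the episode above 0.02 m).
It also fails if it takes over 120 s, if anything falls off the work surface, if the arm or the gripper's body presses on something with over 40 N, if the wrist force passes 120 N, or if a joint passes its speed limit or range.

### The arm

A 6-joint arm with a two-finger parallel gripper is mounted at the origin on the work surface. World frame = base frame: x ahead of the robot, y to its left, z up, the work surface at z = 0. Lengths are in m, angles in rad, forces in N, time in s.
With the tool pointing down it reaches from about 0.425 to 0.95 m from the base axis. Payload 3.5 kg.
Tool frame: the origin (TCP) lies at the very end of the fingers, on their centre line; the grasp point (between the pads) lies 19 mm behind it (ctrl.grip_point_offset is the distance from the TCP to the grasp point, in m); z points along the fingers, y is the line along which they close (so a half turn about z gives the same grasp; the last joint's range is limited). The gripper opens to 85 mm and grips with 20 to 120 N. Pads are 22 mm wide; open, the fingers measure 114 mm over their backs; the gripper's body (76 mm by 85 mm) begins 54 mm behind the grasp point. The pads swing forward as they close: fully open they stand 13 mm farther back than shut.
Start: joints at [-1.378, 0.286, 1.577, -0, 1.279, -0.15], TCP at [0.227, -0.636, 0.231] pointing down, gripper open.
Joint ranges: [-2.77, 2.77], [-0.9, 2.22], [0.21, 2.48], [-1.53, 4.67], [0.24, 2.81], [-2.84, 2.84]. Speed limits (rad/s): [2.79, 2.79, 3.14, 3.14, 3.14, 3.14].

### API

Orientations are given as a unit quaternion [x, y, z, w].
In Python, from plant import ctrl gives the robot as it stands. The module is installed in compiled form; this text tells all that it offers.
- The arm moves only by the shell command python3 -m pendant 'ROWS' [OPENING] [FORCE]. ROWS is JSON, a list of rows, each an object of numbers: "dx", "dy", "dz": the shift along the tool's x, y, z in cm; "twist": the turn about the tool's z in degrees. A call has 1 to 10 rows; each row is the pose to reach, as a shift and turn from the pose commanded when the call began, along the tool's axes at that moment; what a row does not reach only later rows make up. A row lasts 1/8 s, in which the tool goes at most 62.5 mm and 10.7 degrees, less where a joint would pass 70% of its speed; a pose out of reach is approached as far as the arm can. A call with a gripper value outside its range is refused whole. OPENING is the opening in per cent of the stroke, from 0 (shut) to 100 (fully open), set as the call begins (- or left out, the last holds). The fingers move at their own pace and stop on an object; FORCE is the grip in N (left out, the last holds). Time passes only in rows, so rows that repeat a pose let the fingers close. It gives the time, the measured TCP pose, the force, the opening and the grip force at its end, in the units of the state.
- ctrl.get_state(): the state, without advancing time (a new reading comes with each control period).
- ctrl.read_camera(name): name is "side" or "top"; returns a dict with "img" (400x640x3 uint8, red, green, blue), "depth" (400x640 float32, m along the optical axis (not along the pixel's ray), 0 where there is no reading), "camera_matrix" (3x3 intrinsics, pixels), "xyz" and "rotation" of the camera in the world. Camera axes: x right, y up, looking along -z (the intrinsics and any distortion apply to the point x, -y, -z); pixel columns grow to the right and rows downward; lengths in m; the calibration is good to about 2 mm. A picture is of the moment at which its call begins.
- ctrl.sign_off(): hands the job in; it is judged then, once.
The state is a dict: "time": time; "qpos": joint angles; "dq": joint speeds; "joint_efforts": joint torques, N m; "eef_pos": TCP position; "tcp_rot": TCP orientation; "contact_force": force on the tool from outside, world axes, zero at the start; "wrist_torque": the same for the moment, N m; "opening": opening from 0.0 (shut) to 1.0 (fully open); "finger_force": force on a finger pad.
Only numpy, scipy, OpenCV 4.12 (cv2) and the standard library are available. Lean on these libraries where they do the work, as an engineer would, in place of code of your own. Each camera call takes 0.05 s, during which the arm holds its last target. There are 200 camera calls.

## Working session

There is one attempt and no reset: what is moved stays moved. The work goes in short steps, Python scripts to look and compute and a shell command to move; the robot and the scene stay as the last step left them, time stands still between calls to the robot, and variables do not carry over. Pictures are saved under pics/ and viewed, at most 14 in all, crops included, and the job is handed in when it is done.

```bash
mkdir -p pics
python3 - <<'E'
from plant import ctrl
import cv2,pickle
for n in("top","side"):
    c=ctrl.read_camera(n); pickle.dump(c,open(n+".pkl","wb"))
    cv2.imwrite(f"pics/{n}0.png",c["img"][:,:,::-1]); print(n,c["xyz"],c["rotation"],c["camera_matrix"],c.keys())
print(ctrl.get_state())
E
```

```text
top [0.33836013 0.02365252 1.42273112] [-0.03837388  0.03755732  0.71518782 -0.69686676] [[428.31649813   0.         325.90967317]
 [  0.         428.31649813 199.71294479]
 [  0.           0.           1.        ]] dict_keys(['img', 'depth', 'camera_matrix', 'xyz', 'rotation'])
side [0.07282717 0.85355448 1.06199722] [-0.08396766  0.35675384  0.90474939 -0.2170361 ] [[428.67046042   0.         319.8817089 ]
 [  0.         428.67046042 200.37099289]
 [  0.           0.           1.        ]] dict_keys(['img', 'depth', 'camera_matrix', 'xyz', 'rotation'])
{'time': 0.1, 'qpos': array([-1.37794825e+00,  2.87101303e-01,  1.57805565e+00, -3.76108437e-05,
        1.27859091e+00, -1.50006715e-01]), 'dq': array([-8.52028222e-04, -3.83656782e-03, -1.56308813e-03,  9.77154984e-05,
        2.50672725e-04,  5.71040633e-04]), 'joint_efforts': array([ 6.47109719e-04, -4.07297122e+01, -2.93699509e+01, -1.53579590e-04,
        3.44018648e-03,  1.26824546e-05]), 'eef_pos': array([ 0.22681768, -0.63511012,  0.23005578]), 'tcp_rot': array([ 9.85340773e-01,  1.70594252e-01, -4.10795788e-05, -1.07697286e-03]), 'contact_force': array([-0.26528822, -0.18587732,  1.4935988 ]), 'wrist_torque': array([-0.01584627, -0.01375546, -0.01587461]), 'finger_force': 0.0, 'opening': 1.0059802377389915}
```

View pics/top0.png

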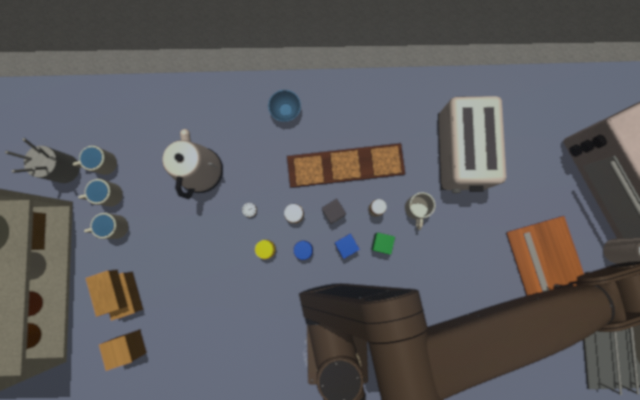

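View pics/side0.png

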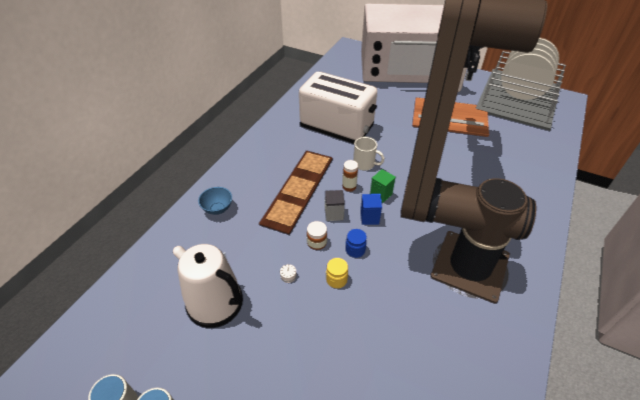

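Top view, where left is +y and up is +x:
- **Kettle:** at (190,165), the +y end, so the tin goes on mat_left at (309,170).
- **Mats:** at (309,170), (345,165) and (386,160).
- **Row of objects:** timer (249,210), white-capped short jar (293,213), steel tin (334,211), tall jar (378,207) and mug (421,206).
- **Look-alikes, not meant:** yellow jar (264,249), blue jar (303,250), blue tin (347,247) and green tin (383,244).

The white-capped and steel objects fit the description. I'll confirm that in a crop while measuring.

```bash
cat > h.py <<'E'
import numpy as np,cv2,pickle
from scipy.spatial.transform import Rotation as R
def ray(c,uv,z):
    K=c["camera_matrix"];d=np.array([(uv[0]-K[0,2])/K[0,0],-(uv[1]-K[1,2])/K[1,1],-1.])
    d=R.from_quat(c["rotation"]).as_matrix()@d
    return c["xyz"]+d*(z-c["xyz"][2])/d[2]
def cloud(c):
    K=c["camera_matrix"];v,u=np.mgrid[:400,:640];D=c["depth"]
    P=np.stack([(u-K[0,2])/K[0,0]*D,-(v-K[1,2])/K[1,1]*D,-D],-1)
    return P@R.from_quat(c["rotation"]).as_matrix().T+c["xyz"]
E
python3 - <<'E'
from h import *
t=pickle.load(open("top.pkl","rb"));s=pickle.load(open("side.pkl","rb"))
W=cloud(t);Ws=cloud(s)
im=t["img"]
cv2.imwrite("pics/crop1.png",cv2.resize(im[135:265,230:450,::-1],None,fx=3.6,fy=3.6,interpolation=cv2.INTER_CUBIC))
for n,u,v in [("timer",249,210),("short",293,213),("tin",334,211),("tall",378,207),("mug",421,206),("mL",309,170),("mM",345,165),("mR",386,160),("table",300,230),("blueshort",303,250),("bluetin",347,247),("green",383,244),("yellow",264,249)]:
    print(n,W[v,u].round(3),im[v,u],cv2.cvtColor(im[v:v+1,u:u+1],cv2.COLOR_RGB2HSV)[0,0])
hsv=cv2.cvtColor(im,cv2.COLOR_RGB2HSV)
m=cv2.inRange(hsv,(5,110,60),(25,255,255));m[:, :280]=0;m[:,410:]=0;m[:135]=0;m[195:]=0
cs=[c for c in cv2.findContours(m,0,2)[0] if cv2.contourArea(c)>200]
for c in cs:
    P=np.array([ray(t,q[0],.016)[:2] for q in c],np.float32);r=cv2.minAreaRect(P);print("mat",r)
E
```

```text
timer [0.462 0.276 0.024] [170 175 177] [ 99  10 177]
short [0.445 0.129 0.07 ] [181 188 193] [103  16 193]
tin [ 0.447 -0.001  0.082] [78 74 77] [158  13  78]
tall [ 0.453 -0.137  0.108] [181 188 190] [ 97  12 190]
mug [ 0.462 -0.292  0.004] [180 186 173] [ 44  18 186]
mL [0.591 0.077 0.017] [156 114  71] [ 15 139 156]
mM [ 0.605 -0.043  0.015] [150 109  69] [ 15 138 150]
mR [ 0.618 -0.18   0.019] [151 110  69] [ 15 138 151]
table [ 0.393  0.112 -0.001] [105 111 126] [111  43 126]
blueshort [0.328 0.099 0.069] [ 50  89 164] [110 177 164]
bluetin [ 0.333 -0.038  0.087] [ 49  88 163] [110 178 163]
green [ 0.34  -0.15   0.086] [ 50 134  67] [ 66 160 134]
yellow [0.334 0.222 0.068] [182 183  35] [ 30 206 183]
mat ((0.6050522923469543, -0.044862568378448486), (0.09999140352010727, 0.3758372664451599), 4.942414283752441)
```

View pics/crop1.png

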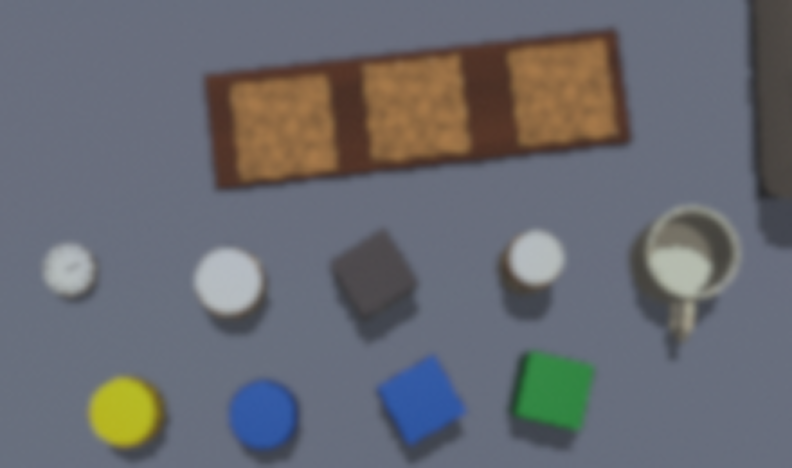

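The crop confirms the targets: white-capped short jar at (230,282), dark-lidded tin at (374,275) turned about 30°, tall jar at (536,258), timer at (70,270) and mug at (692,250). The coloured ones are the decoys. Next is a refined measurement of each.

```bash
cat >> h.py <<'E'
def rects(c,m,z,amin=60,scale=4):
    m=cv2.resize(m,None,fx=scale,fy=scale,interpolation=cv2.INTER_CUBIC);m=((m>127)*255).astype(np.uint8);out=[]
    for q in cv2.findContours(m,0,cv2.CHAIN_APPROX_NONE)[0]:
        if cv2.contourArea(q)>amin*scale**2:
            P=np.array([ray(c,((p[0]+.5)/scale-.5),z)[:2] for p in q],np.float32)
            out.append((P,cv2.minAreaRect(P),cv2.minEnclosingCircle(P)))
    return out
def white(c,u0,u1,v0,v1,th=135):
    im=c["img"];hsv=cv2.cvtColor(im,cv2.COLOR_RGB2HSV);m=cv2.inRange(hsv,(0,0,th),(180,55,255));k=np.zeros_like(m);k[v0:v1,u0:u1]=m[v0:v1,u0:u1];return k
E
python3 - <<'E'
from h import *
t=pickle.load(open("top.pkl","rb"));s=pickle.load(open("side.pkl","rb"))
hsv=cv2.cvtColor(t["img"],cv2.COLOR_RGB2HSV)
f=lambda r:(np.round(r[1][0],4),np.round(r[1][1],4),round(r[1][2],1),"circ",np.round(r[2][0],4),round(r[2][1],4), "mean",r[0].mean(0).round(4))
m=cv2.inRange(hsv,(5,90,100),(25,255,255));b=np.zeros_like(m);b[135:195,280:410]=m[135:195,280:410];b=cv2.morphologyEx(b,cv2.MORPH_CLOSE,np.ones((3,3)))
for r in rects(t,b,.016,200):print("mat",f(r))
m=cv2.inRange(hsv,(0,0,0),(180,60,92));W=cloud(t);m[W[...,2]<.06]=0;b=np.zeros_like(m);b[192:235,315:355]=m[192:235,315:355]
for r in rects(t,b,.085):print("tin",f(r))
for n,a,z in [("timer",(235,262,197,224),.028),("short",(278,310,198,230),.068),("tall",(366,392,193,222),.105)]:
    for r in rects(t,white(t,*a),z):print(n,f(r))
    g=np.zeros_like(m);g[a[2]:a[3],a[0]:a[1]]=(W[a[2]:a[3],a[0]:a[1],2]>z-.012)*255
    for r in rects(t,g,z):print(n,"depth",f(r))
W2=cloud(s);hs=cv2.cvtColor(s["img"],cv2.COLOR_RGB2HSV)
# side cam: caps
for n,a,z in [("timer",(276,300,262,285),.028),("short",(304,330,220,238),.068),("tall",(340,362,158,172),.105)]:
    for r in rects(s,white(s,*a),z,40):print(n,"side",f(r))
m=cv2.inRange(hs,(5,90,100),(25,255,255));b=np.zeros_like(m);b[145:235,255:336]=m[145:235,255:336];b=cv2.morphologyEx(b,cv2.MORPH_CLOSE,np.ones((3,3)))
for r in rects(s,b,.016,150):print("mat side",f(r))
m=cv2.inRange(hs,(0,0,0),(180,60,75));b=np.zeros_like(m);b[186:206,322:348]=m[186:206,322:348]
for r in rects(s,b,.085,60):print("tin side",f(r))
E
```

```text
mat (array([0.5919, 0.0797]), array([0.0977, 0.0968]), 4.8, 'circ', array([0.5928, 0.0788]), 0.0634, 'mean', array([0.592 , 0.0792], dtype=float32))
mat (array([ 0.6064, -0.0431]), array([0.0974, 0.097 ]), 4.9, 'circ', array([ 0.6069, -0.0435]), 0.0645, 'mean', array([ 0.6068, -0.0438], dtype=float32))
mat (array([ 0.6176, -0.1791]), array([0.0975, 0.0974]), 4.6, 'circ', array([ 0.6179, -0.1801]), 0.0633, 'mean', array([ 0.6173, -0.1797], dtype=float32))
tin (array([0.4473, 0.0014]), array([0.0582, 0.0602]), 30.5, 'circ', array([0.4473, 0.0007]), 0.0382, 'mean', array([0.447 , 0.0012], dtype=float32))
timer (array([0.4665, 0.2771]), array([0.0453, 0.0451]), 88.5, 'circ', array([0.4655, 0.2782]), 0.0255, 'mean', array([0.4656, 0.2782], dtype=float32))
timer depth (array([0.4649, 0.2771]), array([0.0468, 0.0459]), 44.1, 'circ', array([0.464 , 0.2763]), 0.025, 'mean', array([0.4641, 0.2767], dtype=float32))
short (array([0.4473, 0.1295]), array([0.0609, 0.0582]), 43.8, 'circ', array([0.4474, 0.1304]), 0.0318, 'mean', array([0.4477, 0.13  ], dtype=float32))
short depth (array([0.4465, 0.
[... 691 characters left out ...]
 0.1325]), 0.0511, 'mean', array([0.4468, 0.1352], dtype=float32))
tall side (array([ 0.4572, -0.1352]), array([0.0754, 0.0676]), 27.1, 'circ', array([ 0.4572, -0.1352]), 0.0502, 'mean', array([ 0.4567, -0.1343], dtype=float32))
mat side (array([0.5959, 0.0825]), array([0.1035, 0.1014]), 5.3, 'circ', array([0.5966, 0.0818]), 0.068, 'mean', array([0.5963, 0.0836], dtype=float32))
mat side (array([ 0.6085, -0.0407]), array([0.1   , 0.1021]), 4.9, 'circ', array([ 0.6097, -0.0428]), 0.068, 'mean', array([ 0.6085, -0.041 ], dtype=float32))
mat side (array([ 0.6202, -0.1763]), array([0.1003, 0.1043]), 5.3, 'circ', array([ 0.6201, -0.1785]), 0.0666, 'mean', array([ 0.6198, -0.1764], dtype=float32))
```

```bash
cat > go.py <<'E'
import sys,numpy as np
from plant import ctrl
from scipy.spatial.transform import Rotation as R
s=ctrl.get_state();M=R.from_quat(s["tcp_rot"]).as_matrix();psi=np.degrees(np.arctan2(M[1,0],M[0,0]))
print("now",s["eef_pos"].round(4),"psi",round(psi,1),"tilt z",M[:,2].round(3))
for a in sys.argv[1:]:
    x,y,z,p=map(float,a.split(","));d=M.T@(np.array([x,y,z])-s["eef_pos"])*100
    print(a,"->",d.round(2),"twist",round(psi-p,1))
E
python3 go.py .35,-.45,.23,10 .4575,-.1385,.23,0 .4575,-.1385,.046,0
```

```text
now [ 0.2268 -0.6351  0.2301] psi 19.6 tilt z [-0.     0.002 -1.   ]
.35,-.45,.23,10 -> [ 17.82 -13.29   0.04] twist 9.6
.4575,-.1385,.23,0 -> [ 38.42 -39.02   0.1 ] twist 19.6
.4575,-.1385,.046,0 -> [ 38.42 -38.98  18.5 ] twist 19.6
```

```bash
python3 -m pendant '[{"dx":4.3,"dy":-4.3,"twist":2},{"dx":8.6,"dy":-8.7,"twist":5},{"dx":12.8,"dy":-13,"twist":8},{"dx":17.1,"dy":-17.3,"twist":11},{"dx":21.3,"dy":-21.7,"twist":14},{"dx":25.6,"dy":-26,"twist":17},{"dx":29.9,"dy":-30.3,"twist":19.6},{"dx":34.2,"dy":-34.7,"twist":19.6},{"dx":38.4,"dy":-39,"twist":19.6},{"dx":38.4,"dy":-39,"twist":19.6}]' 100 30; python3 go.py .4575,-.1385,.046,0
```

```text
now [ 0.2268 -0.6351  0.2301] psi 19.6 tilt z [-0.     0.002 -1.   ]
.4575,-.1385,.046,0 -> [ 38.42 -38.98  18.5 ] twist 19.6$[0]: bad value
```

```bash
python3 -m pendant '[{"dx":4.3,"dy":-4.3,"dz":0,"twist":2},{"dx":8.6,"dy":-8.7,"dz":0,"twist":5},{"dx":12.8,"dy":-13,"dz":0,"twist":8},{"dx":17.1,"dy":-17.3,"dz":0,"twist":11},{"dx":21.3,"dy":-21.7,"dz":0,"twist":14},{"dx":25.6,"dy":-26,"dz":0,"twist":17},{"dx":29.9,"dy":-30.3,"dz":0,"twist":19.6},{"dx":34.2,"dy":-34.7,"dz":0,"twist":19.6},{"dx":38.4,"dy":-39,"dz":0,"twist":19.6},{"dx":38.4,"dy":-39,"dz":0,"twist":19.6}]' 100 30; python3 go.py .4575,-.1385,.046,0
```

```text
time: 1.35
eef_pos: [0.4581, -0.1356, 0.2309]
tcp_rot: [1.0, 0.004, -0.0, -0.001]
contact_force: [-0.8, 0.5, -0.3]
opening: 0.999
finger_force: 0.0
now [ 0.4581 -0.1356  0.2309] psi 0.4 tilt z [-0.     0.001 -1.   ]
.4575,-.1385,.046,0 -> [-0.06  0.31 18.49] twist 0.4
```

```bash
python3 -m pendant '[{"dx":0,"dy":0.2,"dz":5,"twist":0},{"dx":0,"dy":0.2,"dz":10,"twist":0},{"dx":0,"dy":0.2,"dz":14,"twist":0},{"dx":0,"dy":0.2,"dz":17,"twist":0},{"dx":0,"dy":0.2,"dz":18.4,"twist":0},{"dx":0,"dy":0.2,"dz":18.4,"twist":0}]' && python3 -m pendant '[{"dx":0,"dy":0,"dz":0,"twist":0},{"dx":0,"dy":0,"dz":0,"twist":0},{"dx":0,"dy":0,"dz":0,"twist":0},{"dx":0,"dy":0,"dz":0,"twist":0},{"dx":0,"dy":0,"dz":0,"twist":0},{"dx":0,"dy":0,"dz":0,"twist":0}]' 0 35; python3 go.py
```

```text
time: 2.1
eef_pos: [0.4568, -0.1416, 0.0466]
tcp_rot: [1.0, -0.0, -0.001, -0.0]
contact_force: [0.5, -0.7, 0.7]
opening: 0.997
finger_force: 0.0
time: 2.85
eef_pos: [0.4586, -0.1415, 0.049]
tcp_rot: [1.0, 0.0, 0.001, 0.0]
contact_force: [-0.5, 2.1, 6.0]
opening: 0.578
finger_force: 35.8
now [ 0.4586 -0.1415  0.049 ] psi 0.0 tilt z [ 0.002 -0.001 -1.   ]
```

```bash
python3 -m pendant '[{"dx":0,"dy":0,"dz":-3,"twist":0},{"dx":0,"dy":0,"dz":-8,"twist":0},{"dx":5,"dy":1.3,"dz":-8,"twist":0},{"dx":10,"dy":2.5,"dz":-8,"twist":0},{"dx":14,"dy":3.5,"dz":-8,"twist":0},{"dx":16,"dy":3.6,"dz":-8,"twist":0},{"dx":16,"dy":3.6,"dz":-8,"twist":0},{"dx":16,"dy":3.6,"dz":-8,"twist":0}]'; python3 go.py .6187,-.178,.065,0
python3 - <<'E'
from plant import ctrl
import cv2,pickle
c=ctrl.read_camera("side");pickle.dump(c,open("s1.pkl","wb"));cv2.imwrite("pics/s1.png",cv2.resize(c["img"][60:260,220:460,::-1],None,fx=3,fy=3))
E
```

```text
time: 3.85
eef_pos: [0.6163, -0.1768, 0.1264]
tcp_rot: [1.0, 0.0, -0.001, -0.0]
contact_force: [-0.0, 0.2, -2.6]
opening: 0.575
finger_force: 37.4
now [ 0.6163 -0.1768  0.1264] psi 0.1 tilt z [-0.002  0.001 -1.   ]
.6187,-.178,.065,0 -> [0.26 0.12 6.13] twist 0.1
```

View pics/s1.png

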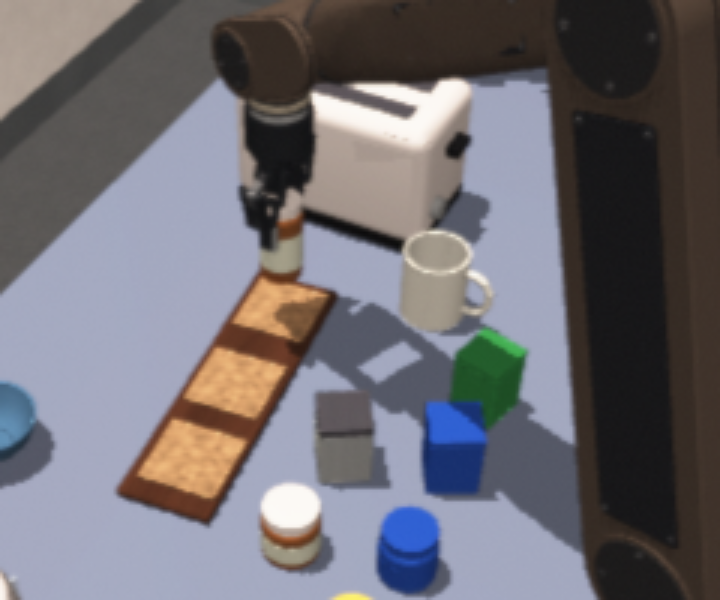

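The crop shows the tall jar held upright at (283,235), above the right mat. Lowering it now.

```bash
python3 -m pendant '[{"dx":0.2,"dy":0.1,"dz":3,"twist":0},{"dx":0.2,"dy":0.1,"dz":5,"twist":0},{"dx":0.2,"dy":0.1,"dz":5.7,"twist":0},{"dx":0.2,"dy":0.1,"dz":6.1,"twist":0},{"dx":0.2,"dy":0.1,"dz":6.1,"twist":0},{"dx":0.2,"dy":0.1,"dz":6.1,"twist":0}]'
```

```text
time: 4.65
eef_pos: [0.6201, -0.1785, 0.0673]
tcp_rot: [1.0, 0.0, 0.001, 0.0]
contact_force: [0.6, -0.4, -2.6]
opening: 0.578
finger_force: 37.4
```

```bash
python3 -m pendant '[{"dx":0,"dy":0,"dz":0.1,"twist":0},{"dx":0,"dy":0,"dz":0.2,"twist":0},{"dx":0,"dy":0,"dz":0.2,"twist":0}]';python3 -m pendant '[{"dx":0,"dy":0,"dz":0.1,"twist":0},{"dx":0,"dy":0,"dz":0.1,"twist":0},{"dx":0,"dy":0,"dz":0.1,"twist":0}]'
```

```text
time: 5.03
eef_pos: [0.62, -0.1783, 0.0651]
tcp_rot: [1.0, 0.0, 0.0, 0.0]
contact_force: [0.1, 0.9, 0.9]
opening: 0.57
finger_force: 37.6
time: 5.4
eef_pos: [0.6203, -0.1784, 0.0651]
tcp_rot: [1.0, 0.0, 0.001, 0.0]
contact_force: [-1.6, 1.2, 5.1]
opening: 0.577
finger_force: 37.8
```

```bash
python3 -m pendant '[{"dx":0,"dy":0,"dz":0,"twist":0},{"dx":0,"dy":0,"dz":0,"twist":0},{"dx":0,"dy":0,"dz":0,"twist":0},{"dx":0,"dy":0,"dz":-4,"twist":0},{"dx":0,"dy":0,"dz":-9,"twist":0},{"dx":0,"dy":0,"dz":-13.5,"twist":0},{"dx":0,"dy":0,"dz":-13.5,"twist":0}]' 100;python3 -m pendant '[{"dx":-3,"dy":-5.2,"dz":0,"twist":0},{"dx":-6,"dy":-10.4,"dz":0,"twist":0},{"dx":-9,"dy":-15.6,"dz":0,"twist":0},{"dx":-12,"dy":-20.8,"dz":0,"twist":0},{"dx":-15,"dy":-26,"dz":0,"twist":0},{"dx":-17.3,"dy":-30.9,"dz":0,"twist":0},{"dx":-17.3,"dy":-30.9,"dz":0,"twist":0},{"dx":-17.3,"dy":-30.9,"dz":0,"twist":0}]';python3 go.py .4472,.131,.015,0
python3 - <<'E'
from plant import ctrl
from h import *
c=ctrl.read_camera("top");pickle.dump(c,open("t2.pkl","wb"))
for r in rects(c,white(c,372,402,142,178),.121):print("tall top",r[1],r[2])
c=ctrl.read_camera("side");pickle.dump(c,open("s2.pkl","wb"))
for r in rects(c,white(c,296,330,130,170),.121,40):print("tall side",r[1],r[2])
cv2.imwrite("pics/s2.png",cv2.resize(c["img"][60:260,220:460,::-1],None,fx=3,fy=3))
E
```

```text
time: 6.28
eef_pos: [0.6222, -0.1794, 0.2042]
tcp_rot: [1.0, 0.0, 0.005, 0.002]
contact_force: [0.5, -0.1, 0.0]
opening: 1.002
finger_force: 0.0
time: 7.28
eef_pos: [0.446, 0.1305, 0.1975]
tcp_rot: [1.0, 0.001, -0.001, 0.0]
contact_force: [0.2, -0.6, 0.7]
opening: 1.0
finger_force: 0.0
now [0.446  0.1305 0.1975] psi 0.1 tilt z [-0.001 -0.001 -1.   ]
.4472,.131,.015,0 -> [ 0.14 -0.06 18.25] twist 0.1
tall top ((0.617361307144165, -0.17538903653621674), (0.045792918652296066, 0.043260008096694946), 88.48690032958984) ((0.6180816888809204, -0.17594759166240692), 0.02446119301021099)
tall side ((0.6251983642578125, -0.08005166798830032), (0.0159994475543499, 0.08955943584442139), 29.122940063476562) ((0.6314677000045776, -0.07657535374164581), 0.044865354895591736)
```

View pics/s2.png

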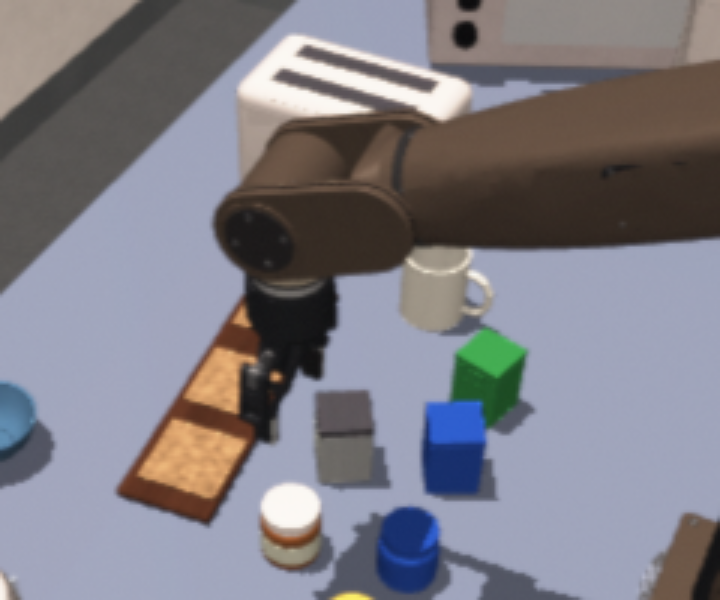

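The tall jar is hidden behind the wrist here, but the top view puts it about 4 mm from the mat centre. The short jar at (290,525) is untouched, and the gripper is directly above it. Descending to grasp it.

```bash
python3 -m pendant '[{"dx":0.1,"dy":0,"dz":5,"twist":0},{"dx":0.1,"dy":0,"dz":10,"twist":0},{"dx":0.1,"dy":0,"dz":14,"twist":0},{"dx":0.1,"dy":0,"dz":17,"twist":0},{"dx":0.1,"dy":0,"dz":18.1,"twist":0},{"dx":0.1,"dy":0,"dz":18.1,"twist":0}]' && python3 -m pendant '[{"dx":0,"dy":0,"dz":0,"twist":0},{"dx":0,"dy":0,"dz":0,"twist":0},{"dx":0,"dy":0,"dz":0,"twist":0},{"dx":0,"dy":0,"dz":0,"twist":0},{"dx":0,"dy":0,"dz":0,"twist":0}]' 0 35 && python3 -m pendant '[{"dx":0,"dy":0,"dz":-3,"twist":0},{"dx":0,"dy":0,"dz":-6,"twist":0},{"dx":0,"dy":0,"dz":-10,"twist":0},{"dx":0,"dy":0,"dz":-10,"twist":0},{"dx":0,"dy":0,"dz":-10,"twist":0}]' ; python3 go.py .6075,-.0425,.13,0 .6075,-.0425,.033,0
```

```text
time: 8.12
eef_pos: [0.4475, 0.13, 0.017]
tcp_rot: [1.0, -0.0, -0.001, 0.0]
contact_force: [-0.2, 0.5, 0.2]
opening: 1.0
finger_force: 0.0
time: 8.75
eef_pos: [0.449, 0.1305, 0.0193]
tcp_rot: [1.0, 0.001, 0.002, 0.0]
contact_force: [-1.7, -1.7, 7.0]
opening: 0.711
finger_force: 38.7
time: 9.38
eef_pos: [0.4464, 0.1307, 0.1165]
tcp_rot: [1.0, 0.0, -0.001, -0.0]
contact_force: [0.0, 0.3, -1.1]
opening: 0.716
finger_force: 39.5
now [0.4464 0.1307 0.1165] psi 0.0 tilt z [-0.001  0.    -1.   ]
.6075,-.0425,.13,0 -> [16.09 17.33 -1.37] twist 0.0
.6075,-.0425,.033,0 -> [16.11 17.33  8.33] twist 0.0
```

```bash
python3 -m pendant '[{"dx":4,"dy":4,"dz":-2,"twist":0},{"dx":8,"dy":8.5,"dz":-2,"twist":0},{"dx":12,"dy":13,"dz":-2,"twist":0},{"dx":15,"dy":16.3,"dz":-2,"twist":0},{"dx":16.1,"dy":17.3,"dz":0,"twist":0},{"dx":16.1,"dy":17.3,"dz":3,"twist":0},{"dx":16.1,"dy":17.3,"dz":6,"twist":0},{"dx":16.1,"dy":17.3,"dz":8,"twist":0},{"dx":16.1,"dy":17.3,"dz":8,"twist":0}]';python3 -m pendant '[{"dx":0,"dy":0,"dz":0.1,"twist":0},{"dx":0,"dy":0,"dz":0.2,"twist":0},{"dx":0,"dy":0,"dz":0.2,"twist":0}]'
```

```text
time: 10.5
eef_pos: [0.6076, -0.0419, 0.0356]
tcp_rot: [1.0, 0.0, -0.001, -0.0]
contact_force: [0.2, 0.8, -2.0]
opening: 0.711
finger_force: 41.1
time: 10.88
eef_pos: [0.6083, -0.0422, 0.0352]
tcp_rot: [1.0, 0.0, -0.0, -0.0]
contact_force: [-0.8, -0.1, -2.2]
opening: 0.711
finger_force: 41.1
```

```bash
python3 -m pendant '[{"dx":0,"dy":0,"dz":0.1,"twist":0},{"dx":0,"dy":0,"dz":0.2,"twist":0},{"dx":0,"dy":0,"dz":0.2,"twist":0}]';python3 -m pendant '[{"dx":0,"dy":0,"dz":0.1,"twist":0},{"dx":0,"dy":0,"dz":0.1,"twist":0}]'
```

```text
time: 11.25
eef_pos: [0.6085, -0.0423, 0.0341]
tcp_rot: [1.0, 0.0, -0.0, 0.0]
contact_force: [-2.4, -0.2, 3.6]
opening: 0.711
finger_force: 41.5
time: 11.5
eef_pos: [0.6085, -0.0423, 0.034]
tcp_rot: [1.0, 0.0, -0.0, -0.0]
contact_force: [-4.9, 0.2, 8.7]
opening: 0.711
finger_force: 42.1
```

```bash
python3 -m pendant '[{"dx":0,"dy":0,"dz":0,"twist":0},{"dx":0,"dy":0,"dz":0,"twist":0},{"dx":0,"dy":0,"dz":0,"twist":0},{"dx":0,"dy":0,"dz":-4,"twist":0},{"dx":0,"dy":0,"dz":-9,"twist":0},{"dx":0,"dy":0,"dz":-14,"twist":0},{"dx":0,"dy":0,"dz":-17,"twist":0},{"dx":0,"dy":0,"dz":-17,"twist":0}]' 100;python3 -m pendant '[{"dx":-5,"dy":-1.5,"dz":0,"twist":-10},{"dx":-10,"dy":-3,"dz":0,"twist":-20},{"dx":-16,"dy":-4.5,"dz":0,"twist":-30},{"dx":-16,"dy":-4.5,"dz":0,"twist":-30.5},{"dx":-16,"dy":-4.5,"dz":0,"twist":-30.5},{"dx":-16,"dy":-4.5,"dz":0,"twist":-30.5}]';python3 go.py .448,.003,.031,30.5
python3 - <<'E'
from plant import ctrl
from h import *
c=ctrl.read_camera("side");pickle.dump(c,open("s3.pkl","wb"))
cv2.imwrite("pics/s3.png",cv2.resize(c["img"][60:260,220:460,::-1],None,fx=3,fy=3))
E
```

```text
time: 12.5
eef_pos: [0.6103, -0.0426, 0.2059]
tcp_rot: [1.0, 0.0, 0.003, 0.001]
contact_force: [-0.5, 0.1, 0.4]
opening: 0.996
finger_force: 0.0
time: 13.25
eef_pos: [0.4497, 0.0022, 0.2025]
tcp_rot: [0.965, 0.263, 0.0, 0.0]
contact_force: [0.5, 0.1, 0.1]
opening: 1.0
finger_force: 0.0
now [0.4497 0.0022 0.2025] psi 30.5 tilt z [ 0. -0. -1.]
.448,.003,.031,30.5 -> [-0.11 -0.16 17.15] twist -0.0
```

View pics/s3.png

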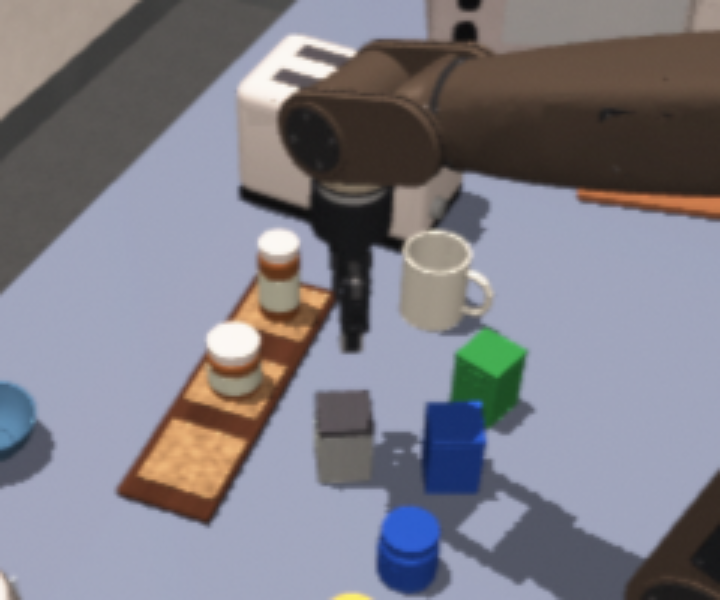

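Both jars stand upright on their mats: tall at (278,270), short at (234,360). The tin at (344,437) is untouched, with the open gripper above it. Grasping the tin next.

```bash
python3 -m pendant '[{"dx":-0.1,"dy":-0.1,"dz":5,"twist":0},{"dx":-0.1,"dy":-0.1,"dz":10,"twist":0},{"dx":-0.1,"dy":-0.1,"dz":14,"twist":0},{"dx":-0.1,"dy":-0.1,"dz":16.5,"twist":0},{"dx":-0.1,"dy":-0.1,"dz":17.1,"twist":0},{"dx":-0.1,"dy":-0.1,"dz":17.1,"twist":0}]' && python3 -m pendant '[{"dx":0,"dy":0,"dz":0,"twist":0},{"dx":0,"dy":0,"dz":0,"twist":0},{"dx":0,"dy":0,"dz":0,"twist":0},{"dx":0,"dy":0,"dz":0,"twist":0},{"dx":0,"dy":0,"dz":0,"twist":0}]' 0 35 && python3 -m pendant '[{"dx":0,"dy":0,"dz":-3,"twist":0},{"dx":0,"dy":0,"dz":-6,"twist":0},{"dx":0,"dy":0,"dz":-10,"twist":0},{"dx":0,"dy":0,"dz":-10,"twist":0},{"dx":0,"dy":0,"dz":-10,"twist":0}]' ; python3 go.py .594,.081,.13,5 .594,.081,.048,5
python3 - <<'E'
from plant import ctrl
from h import *
c=ctrl.read_camera("side");pickle.dump(c,open("s4.pkl","wb"))
cv2.imwrite("pics/s4.png",cv2.resize(c["img"][60:260,220:460,::-1],None,fx=3,fy=3))
E
```

```text
time: 14.05
eef_pos: [0.4479, 0.0027, 0.0316]
tcp_rot: [0.965, 0.263, 0.0, 0.0]
contact_force: [-0.7, -0.4, 0.7]
opening: 0.998
finger_force: 0.0
time: 14.68
eef_pos: [0.4488, 0.0025, 0.033]
tcp_rot: [0.965, 0.263, 0.002, 0.001]
contact_force: [-0.4, -1.7, 6.7]
opening: 0.671
finger_force: 37.5
time: 15.3
eef_pos: [0.4456, 0.0034, 0.1297]
tcp_rot: [0.965, 0.263, -0.001, -0.001]
contact_force: [-0.4, -0.4, -3.4]
opening: 0.672
finger_force: 37.7
now [0.4456 0.0034 0.1297] psi 30.5 tilt z [-0.003  0.001 -1.   ]
.594,.081,.13,5 -> [16.72  0.86 -0.07] twist 25.5
.594,.081,.048,5 -> [16.74  0.88  8.13] twist 25.5
```

View pics/s4.png

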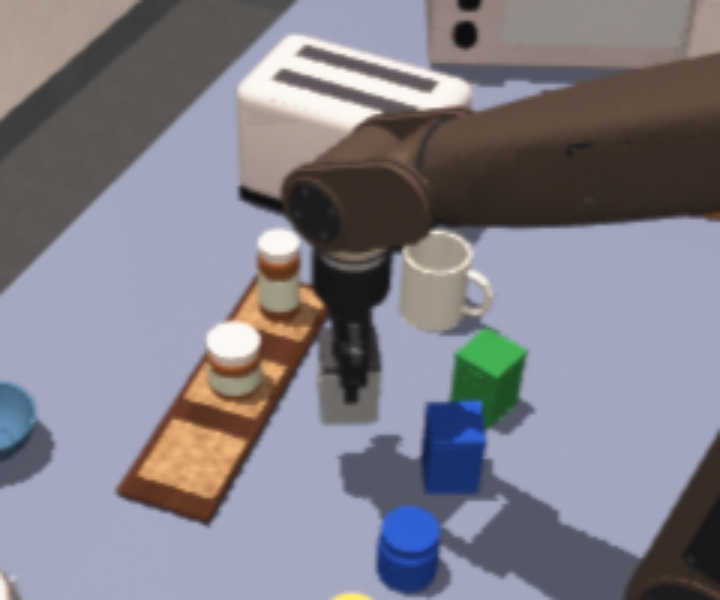

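The tin is held upright at (350,380). Carrying it to the left mat.

```bash
python3 -m pendant '[{"dx":5,"dy":0.2,"dz":-1,"twist":8},{"dx":10,"dy":0.5,"dz":-1,"twist":16},{"dx":14.5,"dy":0.7,"dz":-1,"twist":23},{"dx":16.7,"dy":0.9,"dz":0,"twist":25.5},{"dx":16.7,"dy":0.9,"dz":3,"twist":25.5},{"dx":16.7,"dy":0.9,"dz":6,"twist":25.5},{"dx":16.7,"dy":0.9,"dz":7.9,"twist":25.5},{"dx":16.7,"dy":0.9,"dz":7.9,"twist":25.5},{"dx":16.7,"dy":0.9,"dz":7.9,"twist":25.5}]';python3 -m pendant '[{"dx":0,"dy":0,"dz":0.1,"twist":0},{"dx":0,"dy":0,"dz":0.1,"twist":0},{"dx":0,"dy":0,"dz":0.1,"twist":0}]';python3 -m pendant '[{"dx":0,"dy":0,"dz":0.1,"twist":0},{"dx":0,"dy":0,"dz":0.2,"twist":0},{"dx":0,"dy":0,"dz":0.2,"twist":0}]'
```

```text
time: 16.48
eef_pos: [0.5951, 0.0801, 0.0517]
tcp_rot: [0.999, 0.044, -0.0, -0.0]
contact_force: [-0.6, 0.2, -1.9]
opening: 0.676
finger_force: 34.6
time: 16.85
eef_pos: [0.5955, 0.0801, 0.0515]
tcp_rot: [0.999, 0.044, 0.0, 0.0]
contact_force: [-0.2, 0.4, -1.8]
opening: 0.674
finger_force: 34.6
time: 17.23
eef_pos: [0.5953, 0.0801, 0.0492]
tcp_rot: [0.999, 0.044, -0.0, -0.0]
contact_force: [0.7, 0.3, -1.7]
opening: 0.676
finger_force: 34.6
```

```bash
python3 -m pendant '[{"dx":0,"dy":0,"dz":0.1,"twist":0},{"dx":0,"dy":0,"dz":0.2,"twist":0},{"dx":0,"dy":0,"dz":0.2,"twist":0}]'
```

```text
time: 17.6
eef_pos: [0.5957, 0.0801, 0.0483]
tcp_rot: [0.999, 0.044, -0.0, -0.0]
contact_force: [-2.0, -0.1, 5.3]
opening: 0.677
finger_force: 35.4
```

```bash
python3 -m pendant '[{"dx":0,"dy":0,"dz":0,"twist":0},{"dx":0,"dy":0,"dz":0,"twist":0},{"dx":0,"dy":0,"dz":0,"twist":0},{"dx":0,"dy":0,"dz":-4,"twist":0},{"dx":0,"dy":0,"dz":-9,"twist":0},{"dx":0,"dy":0,"dz":-13,"twist":0},{"dx":0,"dy":0,"dz":-13,"twist":0}]' 100;python3 -m pendant '[{"dx":-2.5,"dy":-5,"dz":0,"twist":0},{"dx":-5.5,"dy":-10,"dz":0,"twist":0},{"dx":-8.5,"dy":-15.5,"dz":0,"twist":5},{"dx":-11.3,"dy":-21,"dz":0,"twist":5},{"dx":-11.3,"dy":-21,"dz":0,"twist":5},{"dx":-11.3,"dy":-21,"dz":0,"twist":5}]';python3 go.py .4645,.28,.005,0
python3 - <<'E'
from plant import ctrl
from h import *
t=ctrl.read_camera("top");pickle.dump(t,open("t5.pkl","wb"))
s=ctrl.read_camera("side");pickle.dump(s,open("s5.pkl","wb"))
cv2.imwrite("pics/t5.png",cv2.resize(t["img"][130:260,230:450,::-1],None,fx=3.6,fy=3.6))
cv2.imwrite("pics/s5.png",cv2.resize(s["img"][60:300,200:460,::-1],None,fx=2.5,fy=2.5))
E
```

```text
time: 18.48
eef_pos: [0.5982, 0.0801, 0.1823]
tcp_rot: [0.999, 0.044, 0.005, 0.0]
contact_force: [0.8, -0.4, -0.9]
opening: 0.997
finger_force: 0.0
time: 19.23
eef_pos: [0.464, 0.2791, 0.1762]
tcp_rot: [1.0, 0.001, -0.001, 0.001]
contact_force: [-0.7, 0.2, -0.5]
opening: 1.001
finger_force: 0.0
now [0.464  0.2791 0.1762] psi 0.1 tilt z [-0.001 -0.001 -1.   ]
.4645,.28,.005,0 -> [ 0.08 -0.11 17.12] twist 0.1
```

View pics/t5.png

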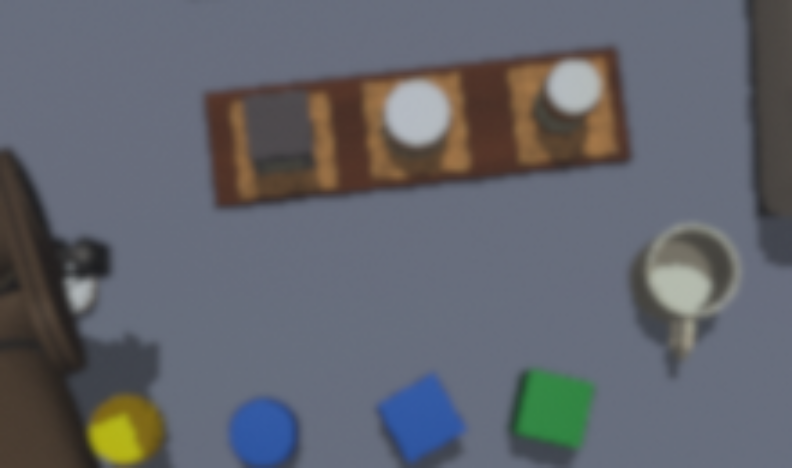

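View pics/s5.png

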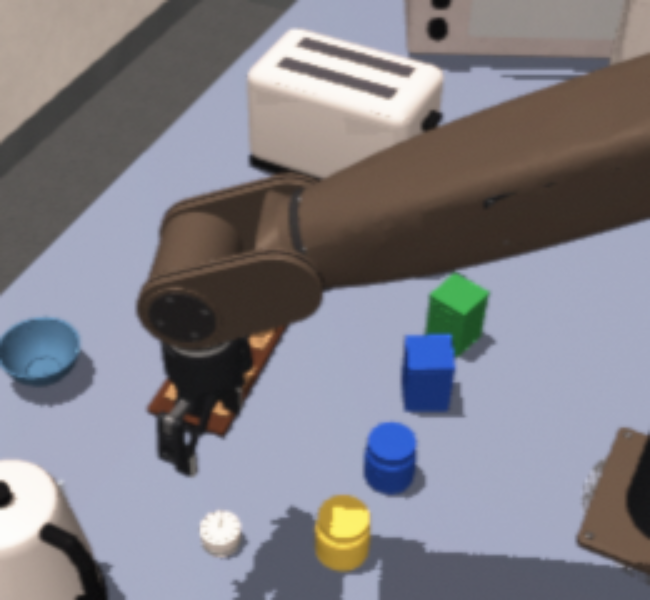

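All three items stand on their mats in the top crop: tin lid (279,127), short cap (417,113), tall cap (574,86). The side crop shows the free timer at (221,533). Next I'll measure the placements, side view from before for the two jars.

Run:
```python
from h import *
t=pickle.load(open("t5.pkl","rb"));s=pickle.load(open("s4.pkl","rb"))
hsv=cv2.cvtColor(t["img"],cv2.COLOR_RGB2HSV);W=cloud(t)
f=lambda r:(np.round(r[1][0],4),np.round(r[1][1],4),round(r[1][2],1),"circ",np.round(r[2][0],4),round(r[2][1],4))
m=(W[...,2]>.075).astype(np.uint8)*255
b=np.zeros_like(m);b[148:185,290:322]=m[148:185,290:322]
for r in rects(t,b,.101):print("tin depth",f(r), W[160:170,303:312].reshape(-1,3).mean(0))
m=cv2.inRange(hsv,(0,0,0),(180,60,95));b=np.zeros_like(m);b[148:185,290:322]=m[148:185,290:322];b[W[...,2]<.075]=0
for r in rects(t,b,.101):print("tin col",f(r))
for n,a,z in [("short",(330,362,145,178),.084),("tall",(375,402,140,165),.121)]:
    for r in rects(t,white(t,*a),z):print(n,f(r))
for n,a,z in [("short",(286,310,166,182),.084),("tall",(304,322,136,147),.121)]:
    for r in rects(s,white(s,*a),z,30):print(n,"side",f(r))
```

```text
tin depth (array([0.5926, 0.0814]), array([0.0646, 0.0602]), 4.9, 'circ', array([0.5932, 0.0816]), 0.0415) [0.59055643 0.07899542 0.11613539]
tin col (array([0.5924, 0.0795]), array([0.0639, 0.0566]), 4.5, 'circ', array([0.5934, 0.0796]), 0.0385)
short (array([ 0.6064, -0.0421]), array([0.0564, 0.0573]), 88.4, 'circ', array([ 0.605 , -0.0422]), 0.0312)
tall (array([ 0.6174, -0.1754]), array([0.0458, 0.0433]), 88.5, 'circ', array([ 0.6181, -0.1759]), 0.0245)
short side (array([ 0.6108, -0.0357]), array([0.0707, 0.0711]), 27.1, 'circ', array([ 0.6161, -0.0357]), 0.0448)
tall side (array([ 0.6173, -0.1683]), array([0.0618, 0.0582]), 27.1, 'circ', array([ 0.6174, -0.1682]), 0.0419)
```

```bash
python3 -c "
from h import *
W=cloud(pickle.load(open('t5.pkl','rb')));print(np.percentile(W[158:172,301:313,2],[5,25,50,75,95]).round(3))"
python3 -m pendant '[{"dx":0.1,"dy":-0.1,"dz":5,"twist":0},{"dx":0.1,"dy":-0.1,"dz":10,"twist":0},{"dx":0.1,"dy":-0.1,"dz":14,"twist":0},{"dx":0.1,"dy":-0.1,"dz":16,"twist":0},{"dx":0.1,"dy":-0.1,"dz":16.9,"twist":0},{"dx":0.1,"dy":-0.1,"dz":16.9,"twist":0},{"dx":0.1,"dy":-0.1,"dz":16.9,"twist":0}]'
```

```text
[0.097 0.1   0.101 0.104 0.105]
time: 20.2
eef_pos: [0.4667, 0.2804, 0.0096]
tcp_rot: [1.0, 0.0, 0.001, -0.0]
contact_force: [0.9, -0.3, 0.6]
opening: 1.004
finger_force: 0.0
```

```bash
python3 -m pendant '[{"dx":-0.1,"dy":0,"dz":0.2,"twist":0},{"dx":-0.1,"dy":0,"dz":0.4,"twist":0},{"dx":-0.1,"dy":0,"dz":0.4,"twist":0}]' && python3 -m pendant '[{"dx":0,"dy":0,"dz":0,"twist":0},{"dx":0,"dy":0,"dz":0,"twist":0},{"dx":0,"dy":0,"dz":0,"twist":0},{"dx":0,"dy":0,"dz":0,"twist":0},{"dx":0,"dy":0,"dz":0,"twist":0},{"dx":0,"dy":0,"dz":0,"twist":0}]' 0 25 && python3 -m pendant '[{"dx":0,"dy":0,"dz":-3,"twist":0},{"dx":0,"dy":0,"dz":-6,"twist":0},{"dx":0,"dy":0,"dz":-11,"twist":0},{"dx":0,"dy":0,"dz":-15,"twist":0},{"dx":0,"dy":0,"dz":-15,"twist":0},{"dx":0,"dy":0,"dz":-15,"twist":0}]';python3 go.py .5945,.0803,.16,0;python3 - <<'E'
from plant import ctrl
from h import *
s=ctrl.read_camera("side");pickle.dump(s,open("s6.pkl","wb"))
cv2.imwrite("pics/s6.png",cv2.resize(s["img"][160:300,200:360,::-1],None,fx=4,fy=4))
E
```

```text
time: 20.58
eef_pos: [0.4643, 0.2805, 0.0044]
tcp_rot: [1.0, 0.0, 0.0, -0.0]
contact_force: [-0.2, 0.3, -0.6]
opening: 1.003
finger_force: 0.0
time: 21.32
eef_pos: [0.4647, 0.2804, 0.0046]
tcp_rot: [1.0, 0.0, 0.0, -0.0]
contact_force: [-0.5, -1.4, 2.3]
opening: 0.529
finger_force: 26.1
time: 22.08
eef_pos: [0.4633, 0.2801, 0.1528]
tcp_rot: [1.0, 0.0, -0.001, 0.0]
contact_force: [0.2, -0.2, -1.5]
opening: 0.53
finger_force: 26.1
now [0.4633 0.2801 0.1528] psi 0.0 tilt z [-0.003 -0.001 -1.   ]
.5945,.0803,.16,0 -> [13.1  19.99 -0.74] twist 0.0
```

View pics/s6.png

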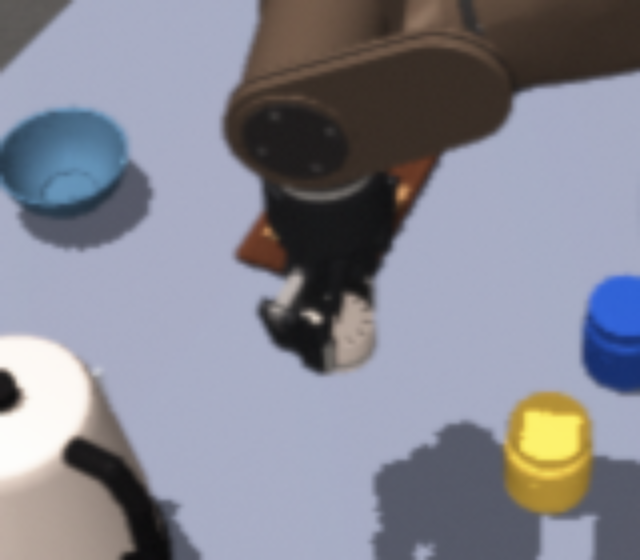

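The timer is held level at (350,330). Carrying it over the tin.

```bash
python3 -m pendant '[{"dx":3,"dy":5,"dz":0,"twist":0},{"dx":6,"dy":10,"dz":0,"twist":0},{"dx":9.5,"dy":15,"dz":0,"twist":0},{"dx":12,"dy":18.5,"dz":0,"twist":0},{"dx":13.1,"dy":20,"dz":0,"twist":0},{"dx":13.1,"dy":20,"dz":0,"twist":0},{"dx":13.1,"dy":20,"dz":2,"twist":0},{"dx":13.1,"dy":20,"dz":3.5,"twist":0},{"dx":13.1,"dy":20,"dz":4.2,"twist":0},{"dx":13.1,"dy":20,"dz":4.2,"twist":0}]';python3 -m pendant '[{"dx":0,"dy":0,"dz":0,"twist":0},{"dx":0,"dy":0,"dz":0.1,"twist":0},{"dx":0,"dy":0,"dz":0.1,"twist":0}]'
```

```text
time: 23.38
eef_pos: [0.5946, 0.0811, 0.1111]
tcp_rot: [1.0, 0.001, -0.001, -0.0]
contact_force: [0.1, 0.6, -1.1]
opening: 0.526
finger_force: 26.2
time: 23.75
eef_pos: [0.5958, 0.0804, 0.1117]
tcp_rot: [1.0, 0.0, 0.0, -0.0]
contact_force: [0.1, 0.1, -0.5]
opening: 0.529
finger_force: 26.2
```

```bash
python3 -m pendant '[{"dx":-0.1,"dy":0,"dz":0.2,"twist":0},{"dx":-0.1,"dy":0,"dz":0.4,"twist":0},{"dx":-0.1,"dy":0,"dz":0.4,"twist":0}]';python3 -m pendant '[{"dx":0,"dy":0,"dz":0,"twist":0},{"dx":0,"dy":0,"dz":0.1,"twist":0},{"dx":0,"dy":0,"dz":0.1,"twist":0}]'
```

```text
time: 24.12
eef_pos: [0.5943, 0.0805, 0.107]
tcp_rot: [1.0, 0.0, -0.0, -0.0]
contact_force: [-0.8, -0.0, -1.3]
opening: 0.531
finger_force: 26.2
time: 24.5
eef_pos: [0.5945, 0.0805, 0.1062]
tcp_rot: [1.0, 0.0, -0.0, 0.0]
contact_force: [-0.6, 0.4, -1.6]
opening: 0.53
finger_force: 26.2
```

```bash
python3 -m pendant '[{"dx":0,"dy":0,"dz":0.1,"twist":0},{"dx":0,"dy":0,"dz":0.15,"twist":0},{"dx":0,"dy":0,"dz":0.15,"twist":0}]'
```

```text
time: 24.88
eef_pos: [0.5948, 0.0805, 0.1056]
tcp_rot: [1.0, 0.0, 0.0, 0.0]
contact_force: [-1.0, 0.4, 5.0]
opening: 0.53
finger_force: 26.6
```

Contact. Releasing, lifting away and checking.

```bash
python3 -m pendant '[{"dx":0,"dy":0,"dz":0,"twist":0},{"dx":0,"dy":0,"dz":0,"twist":0},{"dx":0,"dy":0,"dz":0,"twist":0},{"dx":0,"dy":0,"dz":-2,"twist":0},{"dx":0,"dy":0,"dz":-6,"twist":0},{"dx":0,"dy":0,"dz":-12,"twist":0},{"dx":0,"dy":0,"dz":-12,"twist":0}]' 90;python3 -m pendant '[{"dx":-3,"dy":-5,"dz":0,"twist":0},{"dx":-6,"dy":-10,"dz":0,"twist":0},{"dx":-9,"dy":-15,"dz":0,"twist":0},{"dx":-12,"dy":-20,"dz":0,"twist":0},{"dx":-13,"dy":-24,"dz":0,"twist":0},{"dx":-13,"dy":-24,"dz":0,"twist":0}]'
python3 - <<'E'
from plant import ctrl
from h import *
t=ctrl.read_camera("top");s=ctrl.read_camera("side")
f=lambda r:(np.round(r[1][0],4),np.round(r[1][1],4),"circ",np.round(r[2][0],4),round(r[2][1],4))
for n,a,z in [("timer",(290,324,142,180),.129),("short",(330,362,145,178),.084),("tall",(375,402,140,165),.121)]:
    for r in rects(t,white(t,*a),z,40):print(n,f(r))
W=cloud(t);m=(W[...,2]>.075).astype(np.uint8)*255;b=np.zeros_like(m);b[148:185,290:322]=m[148:185,290:322]
for r in rects(t,b,.101):print("tin depth",f(r))
a=cv2.resize(t["img"][130:200,280:410,::-1],(780,300)[:1]+(420,));cv2.imwrite("pics/t7.png",a)
cv2.imwrite("pics/s7.png",cv2.resize(s["img"][110:260,240:400,::-1],None,fx=4,fy=4,))
E
```

```text
time: 25.75
eef_pos: [0.5985, 0.0805, 0.2339]
tcp_rot: [1.0, 0.0, 0.008, 0.0]
contact_force: [0.9, -0.4, 0.7]
opening: 0.899
finger_force: 0.0
time: 26.5
eef_pos: [0.4631, 0.3225, 0.2252]
tcp_rot: [1.0, 0.003, 0.0, -0.0]
contact_force: [0.8, -0.3, -1.4]
opening: 0.902
finger_force: 0.0
timer (array([0.5943, 0.0814]), array([0.044 , 0.0436]), 'circ', array([0.5939, 0.0811]), 0.0237)
short (array([ 0.6056, -0.0427]), array([0.0587, 0.0567]), 'circ', array([ 0.6049, -0.0418]), 0.0314)
tall (array([ 0.6174, -0.1754]), array([0.0458, 0.0433]), 'circ', array([ 0.6181, -0.1759]), 0.0245)
tin depth (array([0.5926, 0.0813]), array([0.0646, 0.0608]), 'circ', array([0.5932, 0.0816]), 0.0415)
```

View pics/t7.png

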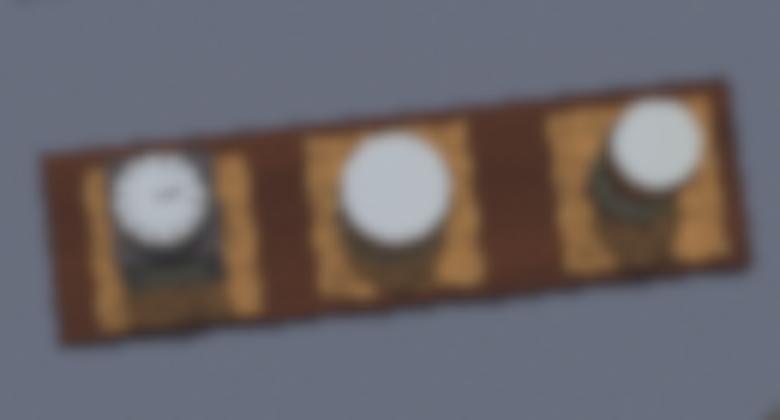

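View pics/s7.png

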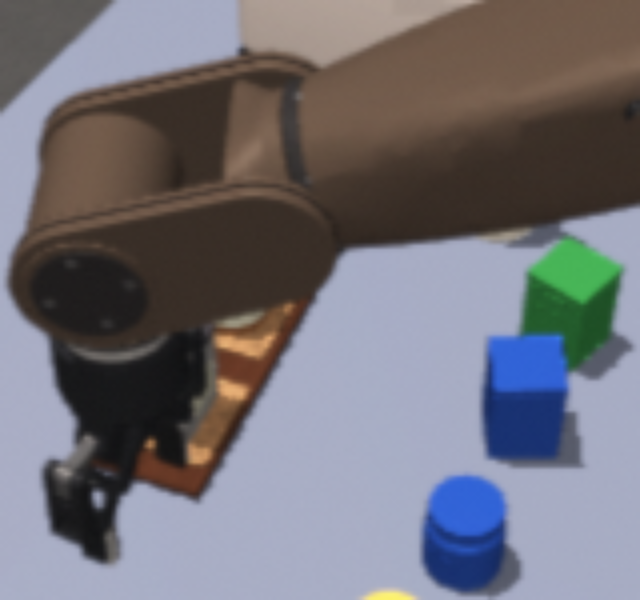

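The top crop shows the timer face up on the tin lid at (160,197), and both caps centred on their mats at (395,188) and (657,143). The timer is within about 2 mm of the lid centre and the jars within about 4 mm of theirs. The side crop shows the open gripper clear of everything at (90,500), so I'm handing in.

```bash
python3 -c "
from plant import ctrl
print(ctrl.sign_off())"
```

```text
the job is handed in; nothing more can be done
None
```

I handed the job in at about 27 s: tin, short jar and tall jar stand upright on their mats (tin nearest the kettle), the timer is face up on the tin's lid, all measured within about 4 mm of centre, and I kept clear of the mug; the hand-in gave no verdict.

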